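# Serve a roll with the tongs at the front counter

### The arm

A 7-joint arm with a two-finger parallel gripper is mounted at the origin on the work surface. World frame = base frame: x ahead of the robot, y to its left, z up, the work surface at z = 0. Lengths are in m, angles in rad, forces in N, time in s.
With the tool pointing down it reaches from about 0.425 to 0.875 m from the base axis. Payload 4.7 kg.
Tool frame: the origin (TCP) lies at the very end of the fingers, on their centre line; the grasp point (between the pads) lies 19 mm behind it; z points along the fingers, y is the direction in which the jaws open and shut (so a half turn about z gives the same grasp; the last joint's range is limited). The gripper opens to 87 mm and grips with 3 to 60 N. Pads are 19 mm wide; open, the fingers measure 117 mm over their backs; the gripper's body (75 mm by 190 mm) begins 51 mm behind the grasp point.
Start: joints at [-1.309, 0.321, -0.07, 1.45, 0.023, 1.371, -0.057], TCP at [0.159, 0.63, 0.223] pointing down, gripper open.
Joint ranges: [-2.86, 2.86], [-0.3, 2.09], [-1.38, 1.24], [0.06, 2.45], [-1.56, 4.7], [0.09, 2.05], [-2.69, 2.69]. Speed limits (rad/s): [2.57, 2.57, 3.14, 3.14, 3.14, 3.14, 3.14].

### API

Orientations are given as a rotation vector (axis times angle).
In Python, from bench import ctrl, get_image, camera_info gives the robot as it stands.
- The arm moves only by the tool carry_out, never from a script. Its argument "commands" is a list of rows, each an object of numbers: "tx", "ty", "tz": the shift along the tool's x, y, z in m; "rx", "ry", "rz": the turn, a rotation vector about the tool's x, y, z in rad; "jaw": the opening, from 0 (shut) to 1 (fully open). In form: [{"tx": .., "ty": .., "tz": .., "rx": .., "ry": .., "rz": .., "jaw": ..}, ...]. A call has 1 to 12 rows; each row is the pose to reach, as a shift and turn from the pose commanded when the call began, along the tool's axes at that moment; what a row does not reach only later rows make up. A row lasts 1/8 s, in which the tool goes at most 62.5 mm and 10.7 degrees, less where a joint would pass 70% of its speed; a pose out of reach is approached as far as the arm can. A call with a gripper value outside its range is refused whole. The fingers move at their own pace and stop on an object; "grip_force" is the grip in N (left out, the last holds). Time passes only in rows, so rows that repeat a pose let the fingers close. It gives the time, the measured TCP pose, the force and the opening at its end, in the units of the state.
- ctrl.get_state(): the state, without advancing time (a new reading comes with each control period).
- get_image(name): name is "side" or "top" or "wrist"; returns the picture (400x640x3 uint8, red, green, blue); there is no depth.
- camera_info(name): a dict with "intrinsics" (3x3 intrinsics, pixels), "k1" (the pictures are not rectified: a ray, as slopes to the right and down, at radius r is drawn at 1 + k1 r^2 times it, then the intrinsics apply), "R" (3x3) and "t" (3): a world point X has camera coordinates R X + t. Camera axes: x right, y down, z forward; pixel columns grow to the right and rows downward; lengths in m; the calibration is good to about 2 mm. A picture is of the moment at which its call begins: read the wrist's pose just before it. camera_info takes no time and is no camera call; for the wrist camera it gives the pose at the moment of the call.
- ctrl.close_job(): hands the job in, once; it reports no verdict.
The state is a dict: "time": time; "joint_positions": joint angles; "qd": joint speeds; "joint_torque": joint torques, N m; "position": TCP position; "tool_rot": TCP orientation; "ft_force": force on the tool from outside, world axes, zero at the start; "torque": the same for the moment, N m; "grip_width": opening from 0.0 (shut) to 1.0 (fully open).
Only numpy, scipy, OpenCV 4.12 (cv2) and the standard library are available. Lean on these libraries where they do the work, as an engineer would, in place of code of your own. Each camera call takes 0.05 s, during which the arm holds its last target.

### The job

Slide the clear hood of the roll case fully open, to its stop, and leave it open. Then pick up the green-handled tongs, close them on the bread roll and lift it at least 6 cm off the tray, without the robot itself ever touching the roll and without disturbing the mug, stapler or tape dispenser. Finish while still holding the roll up in the tongs, still; do not put it down or let go.

Things in the scene. Friction and masses are not known exactly. Their poses are not given: they have to be found in the camera images.
- case: Roll case, fixed: wooden tray 130 (x) x 325 (y) x 28 mm high, no side walls; origin on the counter; tray spans y = -170 to +155 mm in its own frame. A blue end panel 118 wide, 50 high, 4 mm thick stands on it at y = -167 mm. The hood slides along the case's own +y. The roll sits on the tray near x = 0, y = -80 mm, under the hood while that is shut.
- hood (a joint): Slide of the clear, blue-edged hood along the case's +y, m: 0 = shut at the end panel, 0.165 = fully open at its stop. Takes about 2 N plus slight damping; stays where left. Hood 116 (x) x 147 (y) x 50 mm high, its top 79 mm over the counter; its -y end is open so it passes over the roll. Fully open, its -y edge lies at case y = +3 mm.
- hood_grip (a point): Point to grip on the black grip block on top of the hood; moves with the hood. The block is 26 x 26 mm across (sides along the case's axes) and 38 mm high above the hood's top; this point is on its axis, 22 mm above the hood's top, 101 mm above the counter.
- roll_center (a point): Centre of the bread roll, a round golden-brown bun 48 mm across and 38 mm high, about 40 g, rigid; half-way up (19 mm over the tray). Widest at 8 to 18 mm over its underside, domed on top.
- tongs_grip (a point): Where to grip the tongs: midway between the two green handle pads, half-way up. Axes: +x to the jaws, +y across (closing direction), +z up. At rest 42 mm over the counter. Open, 58 mm over the pads here; pads 54 mm long, 24 mm high, flat, each splayed 0.11 rad when open and parallel when squeezed to about 39 mm. Squeezed to about 51 mm they can be carried with the jaws still open.
- tongs_jaw (a point): Middle between the jaws, 80 mm ahead of tongs_grip along its +x, half-way up the 24 mm high jaws. Each jaw is a steel plate 42 mm long with two upright ribs 15 mm ahead of and behind this point that cradle the roll. Open, 76 mm free between ribs, 101 mm over the plates; each mm squeezed off the pads takes 1.9 mm off here. On the roll the pads measure about 39 mm.
- tongs: The tongs, 80 g, 200 mm long, lying level on edge on the rest. Origin at the pivot block (green, 26 mm wide, 22 mm long) 85 mm behind tongs_grip, at the underside; +x to the jaws. Two arms hinge here and move together symmetrically. A spring opens them: about 6 N per pad starts closing, 9 N at 39 mm over the pads. A full squeeze with nothing between shuts the jaws.
- roll: The bread roll; origin at the centre of its underside.
- rest: Tongs rest, fixed, blue ceramic: plate 220 (x) x 130 (y) x 8 mm with two cross ridges up to 30 mm over the counter at x = -65 mm and x = +52 mm (12 mm thick); the tongs lie on the ridges with tongs_grip over the plate's centre. Origin at the centre of its underside.
- mug: White mug, 80 mm across, 90 mm high, loose bystander; origin at the centre of its underside.
- stapler: Black stapler 140 x 34 x 57 mm, loose bystander; origin under its centre.
- tape: Black tape dispenser 140 x 50 x 82 mm, loose bystander; origin under its centre.

How it is judged:
On the way, in this order (a step that is already met when the one before it is completed fails the run):
1. the hood is fully open (value of joint hood above 0.157 m), for 0.2 s.
2. the tongs are held by the gripper, lifted off the rest, without the roll (height (world z) of tongs_grip above 0.055 m and contact force between the fingers and tongs above 1 N and contact force between tongs and rest below 0.2 N and height (world z) of roll_center below 0.06 m), for 0.2 s.
3. the roll is lifted in the tongs, 6 cm off the tray (height (world z) of roll_center above 0.105 m and distance between roll_center and tongs_jaw below 0.025 m and contact force between tongs and roll above 0.5 N and contact force between the fingers and tongs above 1 N and height (world z) of tongs_grip above 0.07 m and contact force between roll and the fingers below 0.2 N and contact force between roll and the arm below 0.2 N and contact force between each of roll, tongs and case below 0.2 N and contact force between tongs and rest below 0.2 N), for 0.2 s.
At the end, for the whole second after the job is handed in: Gripper holds the tongs, tongs alone hold the roll: roll centre over 105 mm above the counter (58 mm lift), within 25 mm of the jaws' middle, under 30 mm/s; no robot or case contact with it; tongs clear of case and rest; hood open past 152 of 165 mm; bystanders within 30 mm (all of step 3 and value of joint hood above 0.152 m and linear speed of roll below 0.03 m/s and distance of each of mug, stapler, tape from where it was at the start of the episode below 0.03 m); the arm keeps its last pose, push and grip.
It fails at once if the robot touches the roll (contact force between roll and the fingers above 0.5 N or contact force between roll and the arm above 0.5 N).
It fails at once if a bystander is disturbed (moved over 30 mm) (distance of any of mug, stapler, tape from where it was at the start of the episode above 0.03 m).
It also fails if it takes over 58 s, if anything falls off the work surface, if the arm or the gripper's body presses on something with over 40 N, if the wrist force passes 120 N, or if a joint passes its speed limit or range.

## Working session

There is one attempt and no reset: what is moved stays moved. The work goes in short steps, Python scripts to look and compute and a tool call to move; the robot and the scene stay as the last step left them, time stands still between calls to the robot, and variables do not carry over. Pictures are saved under pics/ and viewed, and the job is handed in when it is done.

Besides the shell and the picture viewer there is one more tool, called after ">>>" as name(argument=value, ...), one argument or row to a line, values as JSON. carry_out: Moves the arm, as the interface text tells. Its arguments: {"type":"object","properties":{"commands":{"type":"array"},"grip_force":{"type":"number"}},"required":["commands"]}

```bash
ls; mkdir -p pics
python3 - <<'E'
from bench import ctrl,get_image,camera_info
import cv2,numpy as np
s=ctrl.get_state();print(s)
for n in ["top","side","wrist"]:
    c=camera_info(n);print(n,c)
    im=get_image(n);cv2.imwrite(f"pics/{n}0.png",im[:,:,::-1])
E
```

```text
pics
{'time': 0.0, 'joint_positions': array([-1.30888371,  0.32181193, -0.07010541,  1.45166623,  0.02260409,
        1.37081977, -0.05687481]), 'qd': array([ 6.34299315e-04,  2.48150456e-04,  1.21766933e-03, -8.93313805e-04,
        8.04949524e-05,  1.24609261e-03, -2.44176455e-04]), 'joint_torque': array([ 7.06079463e-04, -4.91303444e+01, -4.03353274e-01, -3.12524414e+01,
       -6.37616334e-02,  4.37788549e-02,  1.67273074e-04]), 'position': array([0.15933534, 0.62959181, 0.22147329]), 'tool_rot': array([-3.88131858e-01, -3.11738134e+00,  3.00431557e-03]), 'ft_force': array([0.15541553, 0.71938233, 0.20498222]), 'torque': array([ 0.01832042, -0.02139776,  0.00689196]), 'grip_width': 1.0018966338724145}
top {'intrinsics': array([[514.82643557,   0.        , 312.28147467],
       [  0.        , 514.82643557, 199.89028757],
       [  0.        ,   0.        ,   1.        ]]), 'k1': -0.12602869251380666, 'R': array([[ 0.01770795, -0.9998417 , -0.0017332 ],
       [-0.99621505, -0.01749613, -0.08514371],
       [ 0.08509991,  0.00323436, -0.99636717]]), 't': array([0.01412829, 0.546578
[... 170 characters left out ...]
    ,   1.        ]]), 'k1': -0.060312258269702705, 'R': array([[ 0.94296412, -0.33208899, -0.02314251],
       [-0.18636323, -0.46901532, -0.86330376],
       [ 0.27583948,  0.81837738, -0.5041538 ]]), 't': array([-0.51558235,  0.19113928,  1.1336726 ])}
wrist {'intrinsics': array([[306.75125706,   0.        , 323.23354488],
       [  0.        , 306.75125706, 201.90397704],
       [  0.        ,   0.        ,   1.        ]]), 'k1': -0.004822465351848866, 'R': array([[ 2.44571102e-01,  9.69630931e-01, -9.12823232e-04],
       [ 9.28972358e-01, -2.34045782e-01,  2.86762846e-01],
       [ 2.77840483e-01, -7.09818928e-02, -9.58001167e-01]]), 't': array([-0.64974677, -0.03471859,  0.39110245])}
```

View pics/top0.png

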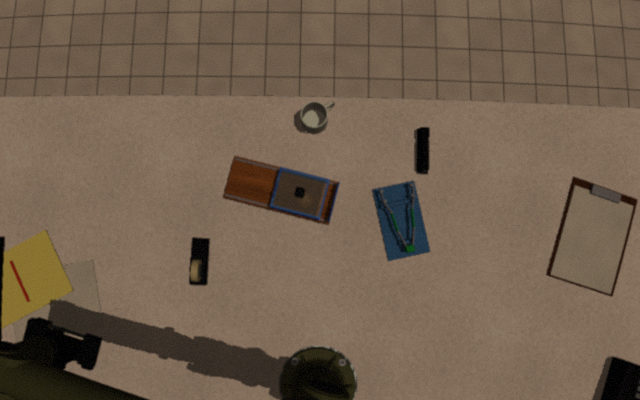

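View pics/side0.png

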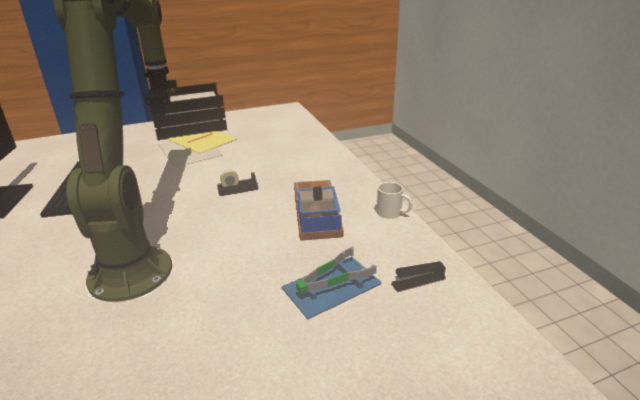

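View pics/wrist0.png

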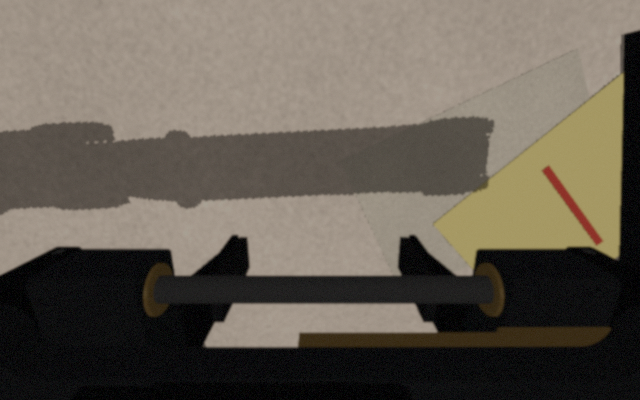

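The top view shows the case at (280,190) with the grip block at (300,192) and the bare tray to its left, so the hood opens leftwards. The tongs lie on the blue rest at (400,220), with the pivot at (409,247) and the jaws pointing up in the image. The mug is at (313,117), the stapler at (422,150) and the tape dispenser at (200,260). Next I'll zoom in and write helpers.

```bash
cat > h.py <<'E'
import numpy as np,cv2
from scipy.spatial.transform import Rotation as Rn
from bench import ctrl,get_image,camera_info
def ray(c,px):
    K=np.array(c["intrinsics"]);px=np.atleast_2d(np.array(px,float))
    d=np.stack([(px[:,0]-K[0,2])/K[0,0],(px[:,1]-K[1,2])/K[1,1]],1)
    u=d.copy()
    for _ in range(30):
        u=d/(1+c["k1"]*(u**2).sum(1,keepdims=True))
    R=np.array(c["R"]);t=np.array(c["t"])
    D=np.c_[u,np.ones(len(u))]@R
    return -R.T@t,D
def plane(c,px,z):
    o,D=ray(c,px);return o+D*((z-o[2])/D[:,2])[:,None]
def proj(c,X):
    X=np.atleast_2d(X);p=X@np.array(c["R"]).T+np.array(c["t"]);u=p[:,:2]/p[:,2:]
    u=u*(1+c["k1"]*(u**2).sum(1,keepdims=True));K=np.array(c["intrinsics"])
    return u*[K[0,0],K[1,1]]+K[:2,2]
def tri(c1,p1,c2,p2):
    o1,d1=ray(c1,p1);o2,d2=ray(c2,p2);d1=d1[0];d2=d2[0]
    A=np.stack([d1,-d2],1);s=np.linalg.lstsq(A,o2-o1,rcond=None)[0]
    a=o1+s[0]*d1;b=o2+s[1]*d2;return (a+b)/2,np.linalg.norm(a-b)
E
python3 - <<'E'
import cv2
t=cv2.imread("pics/top0.png");a=t[140:275,210:450]
cv2.imwrite("pics/top0z.png",cv2.convertScaleAbs(cv2.resize(a,None,fx=3.3,fy=3.3,interpolation=cv2.INTER_CUBIC),alpha=1.8))
s=cv2.imread("pics/side0.png");a=s[165:325,270:420]
cv2.imwrite("pics/side0z.png",cv2.resize(a,None,fx=3.7,fy=3.7,interpolation=cv2.INTER_CUBIC))
E
```

```text
(no output)
```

View pics/top0z.png

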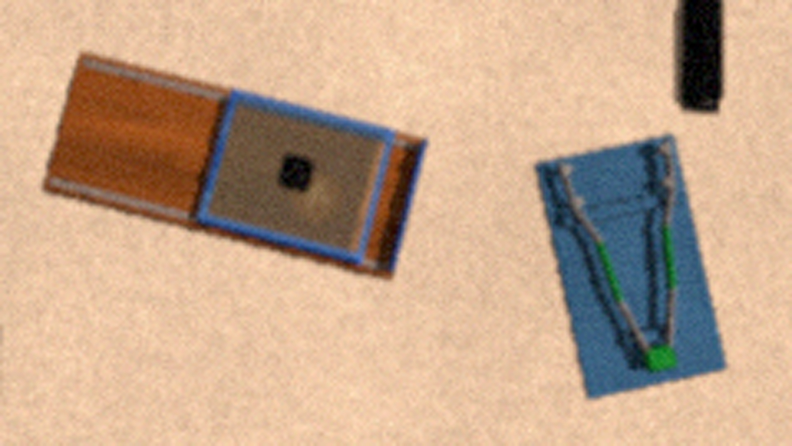

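View pics/side0z.png

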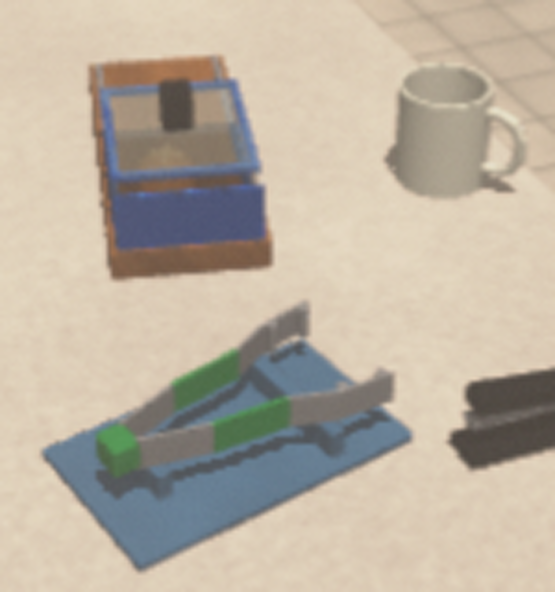

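Run:
```python
from h import *
im=cv2.imread("pics/top0.png");c=camera_info("top")
hsv=cv2.cvtColor(im,cv2.COLOR_BGR2HSV)
def blob(m,roi,all=False):
    k=np.zeros_like(m);x0,y0,x1,y1=roi;k[y0:y1,x0:x1]=m[y0:y1,x0:x1]
    n,l,st,ce=cv2.connectedComponentsWithStats(k)
    o=sorted(range(1,n),key=lambda i:-st[i,4])
    return [(st[i,4],ce[i],l==i) for i in o]
print(hsv[230,385],hsv[192,300],hsv[247,409],hsv[190,240],hsv[180,275],hsv[185,320])
blk=(hsv[:,:,2]<35).astype(np.uint8)*255
b=blob(blk,(288,180,312,204));print("block",b[0][:2],plane(c,b[0][1],0.115))
p=np.argwhere(b[0][2]);print(p.min(0),p.max(0))
grn=((hsv[:,:,0]>50)&(hsv[:,:,0]<75)&(hsv[:,:,1]>120)&(hsv[:,:,2]>30)).astype(np.uint8)*255
for g in blob(grn,(370,170,440,270))[:4]:
    print("green",g[:2],plane(c,g[1],0.042),plane(c,g[1],0.054))
blu=((hsv[:,:,0]>92)&(hsv[:,:,0]<125)&(hsv[:,:,1]>100)).astype(np.uint8)*255
r=blob(cv2.morphologyEx(blu,cv2.MORPH_CLOSE,np.ones((5,5))),(360,170,440,270))[0]
def rect(mask,z):
    cs,_=cv2.findContours(mask.astype(np.uint8),cv2.RETR_EXTERNAL,cv2.CHAIN_APPROX_NONE)
    q=max(cs,key=len)[:,0,:].astype(float)
    w=plane(c,q,z)[:,:2]*1000
    return cv2.minAreaRect(w.astype(np.float32))
rr=rect(r[2],.008);print("rest",rr, cv2.boxPoints(rr))
h=blob(blu,(220,150,345,230))
for x in h[:4]:
    rr=rect(x[2],.079);print("hood blue",x[:2],rr,cv2.boxPoints(rr))
wood=((hsv[:,:,0]<16)&(hsv[:,:,1]>130)).astype(np.uint8)*255
m=cv2.morphologyEx(wood|blu|blk,cv2.MORPH_CLOSE,np.ones((5,5)))
x=blob(m,(215,145,345,230))[0]; rr=rect(x[2],.028);print("case",rr,cv2.boxPoints(rr))
cv2.imwrite("pics/m.png",np.hstack([m,blu])[140:280])
```

```text
[103 142  70] [170 109  14] [ 67 226  70] [ 13 200  70] [  3 143  32] [ 13 111  60]
block (np.int32(87), array([299.20689655, 191.88505747])) [[0.56016753 0.06030513 0.115     ]]
[187 294] [197 304]
green (np.int32(56), array([409.64285714, 248.        ])) [[ 0.40875936 -0.26285818  0.042     ]] [[ 0.40882097 -0.26060588  0.054     ]]
green (np.int32(31), array([412.25806452, 217.16129032])) [[ 0.49899817 -0.27017325  0.042     ]] [[ 0.49833826 -0.26786246  0.054     ]]
green (np.int32(28), array([394.14285714, 221.82142857])) [[ 0.48449337 -0.216796    0.042     ]] [[ 0.48394943 -0.214912    0.054     ]]
rest ((490.84423828125, -241.9840850830078), (213.74977111816406, 125.51065826416016), 13.125970840454102) [[ 372.51038 -205.13885]
 [ 401.01294 -327.37033]
 [ 609.1781  -278.8293 ]
 [ 580.67554 -156.59784]]
hood blue (np.int32(313), array([294.03514377, 192.73482428])) ((559.8896484375, 61.61994934082031), (145.80274963378906, 117.85603332519531), 76.34199523925781) [[485.41406     4.6944885]
 [599.9374    -23.134384 ]
 [634.36523   118.54541  ]
 [519.8419    146.37428  ]]
hood blu
[... 274 characters left out ...]
(7), array([330.42857143, 211.        ])) ((510.7221984863281, -28.537647247314453), (2.0724217891693115, 17.313568115234375), 76.84659576416016) [[502.05673  -27.576744]
 [518.9161   -31.516602]
 [519.3877   -29.49855 ]
 [502.52832  -25.558693]]
hood blue (np.int32(6), array([328.5, 218. ])) ((490.5849914550781, -23.480077743530273), (2.544203042984009, 11.471057891845703), 64.35491943359375) [[484.8639   -22.144558]
 [495.20496  -27.109177]
 [496.3061   -24.815598]
 [485.96503  -19.850979]]
case ((574.7830810546875, 118.5164794921875), (321.763671875, 128.85574340820312), 76.41460418701172) [[474.3676   -22.730286]
 [599.6181   -52.997772]
 [675.19855  259.76324 ]
 [549.94806  290.03073 ]]
```

```bash
cat >> h.py <<'E'
def shift(p,yaw_y=None):
    """tool-axis shift to world TCP p; yaw_y = wanted world angle (deg) of tool y; tool upright"""
    s=ctrl.get_state();R=Rn.from_rotvec(s["tool_rot"]);d=R.inv().apply(np.array(p)-s["position"])
    if yaw_y is None: r=np.zeros(3)
    else:
        a=np.radians(yaw_y);y=np.array([np.cos(a),np.sin(a),0]);z=np.array([0,0,-1.]);x=np.cross(y,z)
        r=(R.inv()*Rn.from_matrix(np.stack([x,y,z],1))).as_rotvec()
    print("t",s["time"],"TCP",s["position"].round(4),"yaw_y",np.degrees(np.arctan2(*R.as_matrix()[1::-1,1])).round(2),"tilt",R.as_matrix()[:2,2].round(4),"w",round(s["grip_width"]*87,1),"F",s["ft_force"].round(1))
    print("shift",d.round(4),"turn",r.round(4))
E
python3 -c "
from h import *
shift([.560,.0605,.19],76.4)
c=camera_info('top')
for n,px in (('mug',(313,117)),('stap',(422,150)),('tape',(200,260))): print(n,plane(c,px,.07))"
```

```text
t 0.15 TCP [0.1593 0.6297 0.2217] yaw_y 75.8 tilt [-0.0003 -0.0014] w 87.0 F [-0.2  0.2 -0.6]
shift [-0.528  -0.4535  0.0324] turn [-0.0015  0.     -0.0104]
mug [[0.78526249 0.02581762 0.07      ]]
stap [[ 0.69379549 -0.29355058  0.07      ]]
tape [[0.36372074 0.34232008 0.07      ]]
```

>>> carry_out(
  commands=[
    {"tx": -0.1,"ty": -0.08,"tz": 0.0},
    {"tx": -0.528,"ty": -0.454,"tz": 0.03,"rz": -0.01},
    {"tx": -0.528,"ty": -0.454,"tz": 0.03,"rz": -0.01},
    {"tx": -0.528,"ty": -0.454,"tz": 0.03,"rz": -0.01},
    {"tx": -0.528,"ty": -0.454,"tz": 0.03,"rz": -0.01},
    {"tx": -0.528,"ty": -0.454,"tz": 0.03,"rz": -0.01},
    {"tx": -0.528,"ty": -0.454,"tz": 0.03,"rz": -0.01},
    {"tx": -0.528,"ty": -0.454,"tz": 0.03,"rz": -0.01},
    {"tx": -0.528,"ty": -0.454,"tz": 0.03,"rz": -0.01},
    {"tx": -0.528,"ty": -0.454,"tz": 0.03,"rz": -0.01},
    {"tx": -0.528,"ty": -0.454,"tz": 0.03,"rz": -0.01},
    {"tx": -0.528,"ty": -0.454,"tz": 0.03,"rz": -0.01},
  ],
)

```text
invalid input
```

```bash
python3 -c "
from h import *
shift([.560,.0605,.09],76.4)
im=get_image('wrist');cv2.imwrite('pics/w1.png',im[:,:,::-1])"
```

```text
t 0.15 TCP [0.1593 0.6297 0.2217] yaw_y 75.8 tilt [-0.0003 -0.0014] w 87.0 F [-0.2  0.2 -0.6]
shift [-0.528  -0.4534  0.1324] turn [-0.0015  0.     -0.0104]
```

>>> carry_out(
  commands=[
    {"tx": -0.528,"ty": -0.454,"tz": 0.03,"rx": 0,"ry": 0,"rz": -0.01,"jaw": 1},
    {"tx": -0.528,"ty": -0.454,"tz": 0.03,"rx": 0,"ry": 0,"rz": -0.01,"jaw": 1},
    {"tx": -0.528,"ty": -0.454,"tz": 0.03,"rx": 0,"ry": 0,"rz": -0.01,"jaw": 1},
    {"tx": -0.528,"ty": -0.454,"tz": 0.03,"rx": 0,"ry": 0,"rz": -0.01,"jaw": 1},
    {"tx": -0.528,"ty": -0.454,"tz": 0.03,"rx": 0,"ry": 0,"rz": -0.01,"jaw": 1},
    {"tx": -0.528,"ty": -0.454,"tz": 0.03,"rx": 0,"ry": 0,"rz": -0.01,"jaw": 1},
    {"tx": -0.528,"ty": -0.454,"tz": 0.03,"rx": 0,"ry": 0,"rz": -0.01,"jaw": 1},
    {"tx": -0.528,"ty": -0.454,"tz": 0.03,"rx": 0,"ry": 0,"rz": -0.01,"jaw": 1},
    {"tx": -0.528,"ty": -0.454,"tz": 0.03,"rx": 0,"ry": 0,"rz": -0.01,"jaw": 1},
    {"tx": -0.528,"ty": -0.454,"tz": 0.03,"rx": 0,"ry": 0,"rz": -0.01,"jaw": 1},
    {"tx": -0.528,"ty": -0.454,"tz": 0.03,"rx": 0,"ry": 0,"rz": -0.01,"jaw": 1},
    {"tx": -0.528,"ty": -0.454,"tz": 0.03,"rx": 0,"ry": 0,"rz": -0.01,"jaw": 1},
  ],
)

```text
time: 1.7
position: [0.5615, 0.0547, 0.1924]
tool_rot: [0.385, 3.117, -0.004]
ft_force: [-1.5, -0.0, -0.1]
grip_width: 1.001
```

```bash
python3 -c "
from h import *
shift([.560,.0605,.09],76.4)
im=get_image('wrist');cv2.imwrite('pics/w1.png',im[:,:,::-1])"
```

```text
t 1.7 TCP [0.5615 0.0547 0.1924] yaw_y 75.91 tilt [ 0.0006 -0.0028] w 87.1 F [-1.5 -0.  -0.1]
shift [0.003  0.0055 0.1024] turn [-0.0025  0.0013 -0.0086]
```

View pics/w1.png

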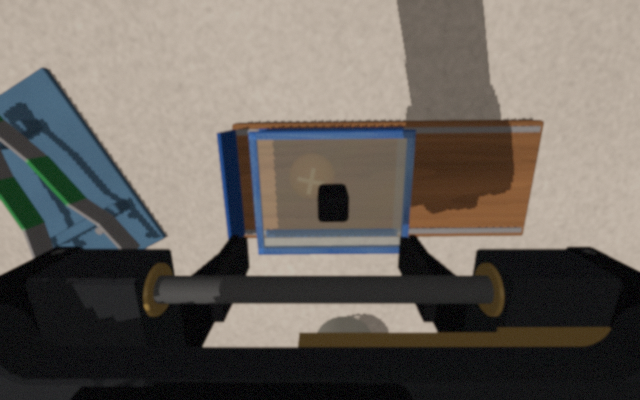

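```bash
python3 -c "
from h import *
shift([.560,.0605,.09],76.4)
c=camera_info('wrist');print(proj(c,[[.560,.0603,.117],[.5615,.0547,.19]]))
im=cv2.imread('pics/w1.png');g=cv2.cvtColor(im,cv2.COLOR_BGR2GRAY);print(g[150:300:10,322])"
```

```text
t 1.75 TCP [0.5611 0.0566 0.1922] yaw_y 76.04 tilt [ 0.0001 -0.0017] w 86.9 F [-0.3 -1.2  0.3]
shift [0.002  0.0037 0.1022] turn [-0.0016  0.0005 -0.0063]
[[326.89988798 209.255103  ]
 [319.59065551 252.18383204]]
[100 106 108 109  13  18  11  23  84 156  93 179 179  38  43]
```

The wrist view shows the grip block at (333,203), between the fingers, and the roll under the hood at (312,175). That matches the projected block top at (327,209) to within a few mm. I'll descend and grip.

>>> carry_out(
  commands=[
    {"tx": 0.002,"ty": 0.005,"tz": 0.05,"rx": 0,"ry": 0,"rz": -0.006,"jaw": 1},
    {"tx": 0.002,"ty": 0.005,"tz": 0.102,"rx": 0,"ry": 0,"rz": -0.006,"jaw": 1},
    {"tx": 0.002,"ty": 0.005,"tz": 0.102,"rx": 0,"ry": 0,"rz": -0.006,"jaw": 1},
    {"tx": 0.002,"ty": 0.005,"tz": 0.102,"rx": 0,"ry": 0,"rz": -0.006,"jaw": 1},
    {"tx": 0.002,"ty": 0.005,"tz": 0.102,"rx": 0,"ry": 0,"rz": -0.006,"jaw": 0.2},
    {"tx": 0.002,"ty": 0.005,"tz": 0.102,"rx": 0,"ry": 0,"rz": -0.006,"jaw": 0.2},
    {"tx": 0.002,"ty": 0.005,"tz": 0.102,"rx": 0,"ry": 0,"rz": -0.006,"jaw": 0.2},
    {"tx": 0.002,"ty": 0.005,"tz": 0.102,"rx": 0,"ry": 0,"rz": -0.006,"jaw": 0.2},
    {"tx": 0.002,"ty": 0.005,"tz": 0.102,"rx": 0,"ry": 0,"rz": -0.006,"jaw": 0.2},
    {"tx": 0.002,"ty": 0.005,"tz": 0.102,"rx": 0,"ry": 0,"rz": -0.006,"jaw": 0.2},
  ],
  grip_force=20,
)

```text
time: 3.0
position: [0.5592, 0.0658, 0.0905]
tool_rot: [-0.363, -3.12, 0.0]
ft_force: [0.4, 0.5, -0.3]
grip_width: 0.402
```

```bash
python3 -c "
from h import *
shift([.594,.201,.09],76.4)"
```

```text
t 3.0 TCP [0.5592 0.0658 0.0905] yaw_y 76.72 tilt [-0.0001 -0.0001] w 35.0 F [ 0.4  0.5 -0.3]
shift [-0.0028  0.1396  0.0005] turn [-0.0001 -0.0001  0.0055]
```

>>> carry_out(
  commands=[
    {"tx": 0,"ty": 0,"tz": 0,"rx": 0,"ry": 0,"rz": 0,"jaw": 0.2},
    {"tx": 0,"ty": 0,"tz": 0,"rx": 0,"ry": 0,"rz": 0,"jaw": 0.2},
    {"tx": 0,"ty": 0,"tz": 0,"rx": 0,"ry": 0,"rz": 0,"jaw": 0.2},
    {"tx": 0,"ty": 0,"tz": 0,"rx": 0,"ry": 0,"rz": 0,"jaw": 0.2},
  ],
  grip_force=20,
)

```text
time: 3.5
position: [0.5591, 0.0655, 0.0905]
tool_rot: [-0.364, -3.12, 0.001]
ft_force: [-1.1, -2.6, 0.9]
grip_width: 0.297
```

```bash
python3 -c "
from h import *
shift([.594,.201,.09],76.4)"
```

```text
t 3.5 TCP [0.5591 0.0655 0.0905] yaw_y 76.7 tilt [-0.0003 -0.0004] w 25.9 F [-1.1 -2.6  0.9]
shift [-0.0028  0.1399  0.0004] turn [-0.0004 -0.0002  0.0052]
```

>>> carry_out(
  commands=[
    {"tx": 0,"ty": 0.03,"tz": 0,"rx": 0,"ry": 0,"rz": 0,"jaw": 0.2},
    {"tx": 0,"ty": 0.06,"tz": 0,"rx": 0,"ry": 0,"rz": 0,"jaw": 0.2},
    {"tx": 0,"ty": 0.09,"tz": 0,"rx": 0,"ry": 0,"rz": 0,"jaw": 0.2},
    {"tx": 0,"ty": 0.115,"tz": 0,"rx": 0,"ry": 0,"rz": 0,"jaw": 0.2},
    {"tx": 0,"ty": 0.13,"tz": 0,"rx": 0,"ry": 0,"rz": 0,"jaw": 0.2},
    {"tx": 0,"ty": 0.138,"tz": 0,"rx": 0,"ry": 0,"rz": 0,"jaw": 0.2},
    {"tx": 0,"ty": 0.142,"tz": 0,"rx": 0,"ry": 0,"rz": 0,"jaw": 0.2},
    {"tx": 0,"ty": 0.145,"tz": 0,"rx": 0,"ry": 0,"rz": 0,"jaw": 0.2},
    {"tx": 0,"ty": 0.145,"tz": 0,"rx": 0,"ry": 0,"rz": 0,"jaw": 0.2},
    {"tx": 0,"ty": 0.145,"tz": 0,"rx": 0,"ry": 0,"rz": 0,"jaw": 0.2},
  ],
)

```text
time: 4.75
position: [0.5919, 0.2023, 0.0905]
tool_rot: [-0.368, -3.118, 0.007]
ft_force: [-1.8, -7.9, 1.4]
grip_width: 0.3
```

```bash
python3 -c "
from h import *
shift([.594,.201,.09],76.4)
im=get_image('top');cv2.imwrite('pics/t2.png',cv2.convertScaleAbs(cv2.resize(im[120:270,200:440,::-1],None,fx=3.3,fy=3.3),alpha=1.8))
im=get_image('side');cv2.imwrite('pics/s2.png',im[:,:,::-1])"
```

```text
t 4.75 TCP [0.5919 0.2023 0.0905] yaw_y 76.54 tilt [-0.0026 -0.0043] w 26.1 F [-1.8 -7.9  1.4]
shift [-0.0023 -0.0008  0.0005] turn [-0.0048 -0.0015  0.0024]
```

View pics/t2.png

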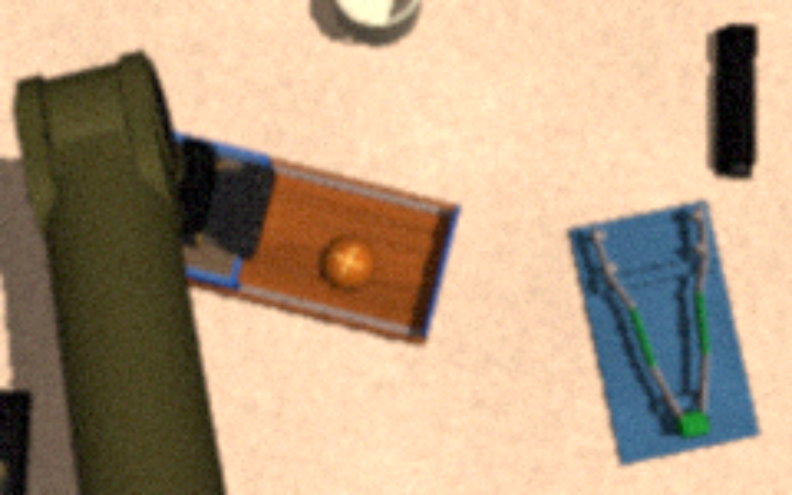

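The hood has moved 141 mm and the force is up to 8 N. The roll is exposed at (348,262) in the zoom. I'll push a little more to confirm it's at the stop.

>>> carry_out(
  commands=[
    {"tx": 0,"ty": 0.004,"tz": 0,"rx": 0,"ry": 0,"rz": 0,"jaw": 0.2},
    {"tx": 0,"ty": 0.008,"tz": 0,"rx": 0,"ry": 0,"rz": 0,"jaw": 0.2},
    {"tx": 0,"ty": 0.008,"tz": 0,"rx": 0,"ry": 0,"rz": 0,"jaw": 0.2},
  ],
)

```text
time: 5.22
position: [0.5919, 0.2024, 0.0902]
tool_rot: [-0.374, -3.112, 0.024]
ft_force: [-8.5, -21.3, 9.7]
grip_width: 0.298
```

Run:
```python
from h import *
shift([.594,.201,.09],76.4)
im=get_image('top')[:,:,::-1];c=camera_info("top")
hsv=cv2.cvtColor(np.ascontiguousarray(im),cv2.COLOR_BGR2HSV);np.save("t3.npy",im)
print(hsv[199,305],hsv[199,320])
m=((hsv[:,:,0]>10)&(hsv[:,:,0]<25)&(hsv[:,:,1]>120)&(hsv[:,:,2]>82)).astype(np.uint8)
m[:,:295]=0;m[:,318:]=0;m[:185]=0;m[212:]=0
n,l,st,ce=cv2.connectedComponentsWithStats(m)
for i in range(1,n):
  if st[i,4]>10: print(st[i],ce[i],plane(c,ce[i],.045),plane(c,ce[i],.055))
```

```text
t 5.225 TCP [0.5919 0.2024 0.0902] yaw_y 76.3 tilt [-0.0092 -0.0143] w 25.9 F [ -8.5 -21.3   9.7]
shift [-0.0023 -0.0008  0.0002] turn [-0.016  -0.0055 -0.0017]
[ 17 169 143] [ 11 200  93]
[295 185  23  22 338] [307.10059172 194.35207101] [[0.56037028 0.03912209 0.045     ]] [[0.55940951 0.03898662 0.055     ]]
[295 207  13   5  28] [299.32142857 209.85714286] [[0.51456813 0.0609587  0.045     ]] [[0.51391314 0.06067744 0.055     ]]
```

The hood is at its stop: 21 N and no motion. Now release and rise.

>>> carry_out(
  commands=[
    {"tx": 0,"ty": -0.011,"tz": 0,"rx": 0,"ry": 0,"rz": 0,"jaw": 0.3},
    {"tx": 0,"ty": -0.011,"tz": 0,"rx": 0,"ry": 0,"rz": 0,"jaw": 0.8},
    {"tx": 0,"ty": -0.011,"tz": 0,"rx": 0,"ry": 0,"rz": 0,"jaw": 1},
    {"tx": 0,"ty": -0.011,"tz": 0,"rx": 0,"ry": 0,"rz": 0,"jaw": 1},
    {"tx": 0,"ty": -0.011,"tz": 0,"rx": 0,"ry": 0,"rz": 0,"jaw": 1},
    {"tx": 0,"ty": -0.011,"tz": -0.05,"rx": 0,"ry": 0,"rz": 0,"jaw": 1},
    {"tx": 0,"ty": -0.011,"tz": -0.1,"rx": 0,"ry": 0,"rz": 0,"jaw": 1},
    {"tx": 0,"ty": -0.011,"tz": -0.1,"rx": 0,"ry": 0,"rz": 0,"jaw": 1},
  ],
)

```text
time: 6.28
position: [0.5947, 0.2051, 0.1957]
tool_rot: [0.362, 3.113, 0.008]
ft_force: [1.3, 0.3, -0.0]
grip_width: 0.966
```

Run:
```python
from h import *
im=np.load("t3.npy");c=camera_info("top")
hsv=cv2.cvtColor(np.ascontiguousarray(im),cv2.COLOR_BGR2HSV)
for T in (105,115,125):
  m=((hsv[:,:,0]>10)&(hsv[:,:,0]<25)&(hsv[:,:,1]>120)&(hsv[:,:,2]>T)).astype(np.uint8)
  m[:,:290]=0;m[:,325:]=0;m[:185]=0;m[212:]=0
  n,l,st,ce=cv2.connectedComponentsWithStats(m)
  i=1+np.argmax(st[1:,4]);print(T,st[i],ce[i],plane(c,ce[i],.045),plane(c,ce[i],.055))
print(hsv[190:210,300:318,2])
# tongs TCP hover: rest centre
shift([.491,-.2415,.19],103.1)
```

```text
105 [302 194  10  10  69] [306.31884058 198.8115942 ] [[0.54724836 0.0411619  0.045     ]] [[0.54637519 0.04101282 0.055     ]]
115 [302 195   9   8  49] [306.12244898 198.59183673] [[0.54788248 0.0417475  0.045     ]] [[0.54700508 0.04159451 0.055     ]]
125 [303 195   7   7  25] [305.96 198.56] [[0.54796749 0.04222367 0.045     ]] [[0.54708952 0.0420675  0.055     ]]
[[ 89  86  83  82  82  84  84  83  81  86  81  93  84  87  85  87  89  91]
 [ 85  86  80  77  77  73  74  71  83  83  81  82  85  88  86  87  90  86]
 [ 69  68  68  72  73  76  74  83  81  75  83  81  85  87  78  76  83  88]
 [ 56  64  73  84  84  93  88  89  90  82  84  80  84  88  88  84  85  86]
 [ 61  73  83  88  94 102 101 107 108  96  89  88  85  85  87  91  87  82]
 [ 71  82  83  89 101 111 125 126 123 106 101  94  83  87  92  88  89  88]
 [ 75  94 101 104 114 121 127 131 120 114 103  98  91  81  91  91  91  90]
 [ 74  98 121 125 128 139 133 118 120 118 115 104  95  81  89  90  93  96]
 [ 85 103 116 127 134 137 135 128 121 124 117 104  99  88  84  92  89  90]
 [ 85  95 115 123 136 143 138 137 130 126 116 106  97
[... 229 characters left out ...]
  83  93  89  88]
 [ 67  83  92 100 102 108 112 111 108 102 103  93  86  81  88  88  88  90]
 [ 54  76  87  91  98  96  98 105 100  98  91  82  74  79  84  86  84  85]
 [ 50  62  70  77  88  90  92  94  90  85  77  79  74  78  75  78  77  83]
 [ 49  53  59  69  72  73  75  83  78  76  68  79  78  82  76  78  76  77]
 [ 68  66  68  65  56  61  62  65  66  72  75  83  83  79  76  82  83  82]
 [ 75  82  78  79  73  70  69  71  68  83  74  77  78  85  77  85  79  84]
 [ 81  81  80  81  80  78  75  72  77  78  81  80  79  79  82  79  82  83]]
t 6.275 TCP [0.5947 0.2051 0.1957] yaw_y 76.73 tilt [0.0082 0.004 ] w 84.1 F [ 1.3  0.3 -0. ]
shift [-0.0016 -0.4585  0.0031] turn [ 0.0041  0.0083 -0.4602]
```

>>> carry_out(
  commands=[
    {"tx": -0.002,"ty": -0.0625,"tz": 0,"rx": 0,"ry": 0,"rz": -0.1,"jaw": 1},
    {"tx": -0.002,"ty": -0.459,"tz": 0.003,"rx": 0.004,"ry": 0.008,"rz": -0.46,"jaw": 1},
    {"tx": -0.002,"ty": -0.459,"tz": 0.003,"rx": 0.004,"ry": 0.008,"rz": -0.46,"jaw": 1},
    {"tx": -0.002,"ty": -0.459,"tz": 0.003,"rx": 0.004,"ry": 0.008,"rz": -0.46,"jaw": 1},
    {"tx": -0.002,"ty": -0.459,"tz": 0.003,"rx": 0.004,"ry": 0.008,"rz": -0.46,"jaw": 1},
    {"tx": -0.002,"ty": -0.459,"tz": 0.003,"rx": 0.004,"ry": 0.008,"rz": -0.46,"jaw": 1},
    {"tx": -0.002,"ty": -0.459,"tz": 0.003,"rx": 0.004,"ry": 0.008,"rz": -0.46,"jaw": 1},
    {"tx": -0.002,"ty": -0.459,"tz": 0.003,"rx": 0.004,"ry": 0.008,"rz": -0.46,"jaw": 1},
    {"tx": -0.002,"ty": -0.459,"tz": 0.003,"rx": 0.004,"ry": 0.008,"rz": -0.46,"jaw": 1},
    {"tx": -0.002,"ty": -0.459,"tz": 0.003,"rx": 0.004,"ry": 0.008,"rz": -0.46,"jaw": 1},
    {"tx": -0.002,"ty": -0.459,"tz": 0.003,"rx": 0.004,"ry": 0.008,"rz": -0.46,"jaw": 1},
    {"tx": -0.002,"ty": -0.459,"tz": 0.003,"rx": 0.004,"ry": 0.008,"rz": -0.46,"jaw": 1},
  ],
)

```text
time: 7.78
position: [0.4889, -0.2418, 0.1875]
tool_rot: [0.36, -3.113, 0.004]
ft_force: [-0.0, 0.3, 0.8]
grip_width: 0.995
```

Run:
```python
from h import *
cw=camera_info('wrist')
w=get_image('wrist');cv2.imwrite('pics/w3.png',w[:,:,::-1])
s=get_image('side');cv2.imwrite('pics/s3.png',s[:,:,::-1])
t=get_image('top');cv2.imwrite('pics/t3.png',t[:,:,::-1])
cv2.imwrite('pics/t3z.png',cv2.convertScaleAbs(cv2.resize(t[120:270,200:440,::-1],None,fx=3.3,fy=3.3),alpha=1.8))
shift([.491,-.2415,.026],103.1)
print(proj(cw,[[.491,-.2415,.042],[.4983,-.2679,.054],[.484,-.215,.054],[.546,.041,.066]]))
```

```text
t 7.925 TCP [ 0.4886 -0.2426  0.1876] yaw_y 103.13 tilt [-0.0078 -0.0038] w 87.2 F [-0.2 -0.2 -0.2]
shift [-0.004   0.0009  0.1615] turn [-0.0019 -0.0084  0.0004]
[[322.55331539 192.99796728]
 [295.21460951 197.02015682]
 [349.90302716 195.29584751]
 [566.7171132  305.25372818]]
```

View pics/w3.png

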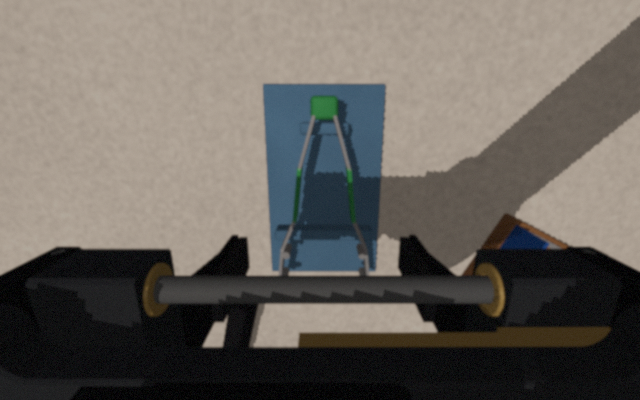

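View pics/t3z.png

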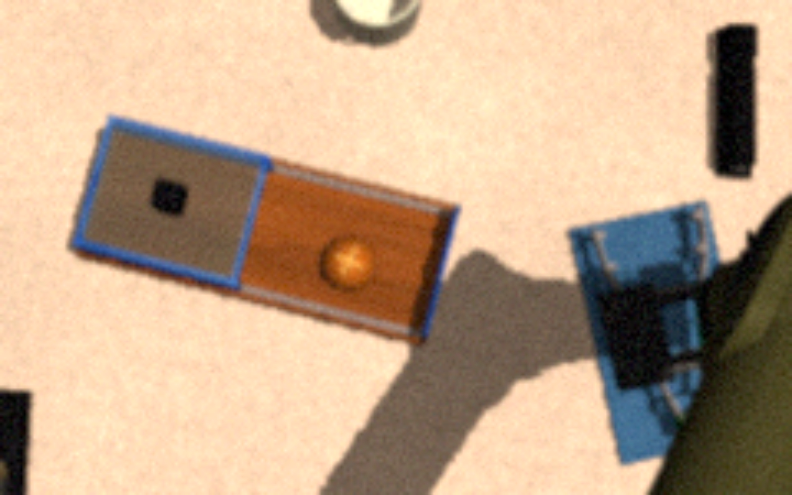

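The tongs are centred under the hand: pads at (297,195) and (351,195), pivot at (324,107), within about 1 mm of the prediction. The hood is fully open in the top view. Descend, then squeeze to about 52 mm.

>>> carry_out(
  commands=[
    {"tx": -0.004,"ty": 0.0015,"tz": 0.06,"rx": -0.002,"ry": -0.008,"rz": 0,"jaw": 1},
    {"tx": -0.004,"ty": 0.0015,"tz": 0.12,"rx": -0.002,"ry": -0.008,"rz": 0,"jaw": 1},
    {"tx": -0.004,"ty": 0.0015,"tz": 0.15,"rx": -0.002,"ry": -0.008,"rz": 0,"jaw": 1},
    {"tx": -0.004,"ty": 0.0015,"tz": 0.162,"rx": -0.002,"ry": -0.008,"rz": 0,"jaw": 1},
    {"tx": -0.004,"ty": 0.0015,"tz": 0.162,"rx": -0.002,"ry": -0.008,"rz": 0,"jaw": 1},
    {"tx": -0.004,"ty": 0.0015,"tz": 0.162,"rx": -0.002,"ry": -0.008,"rz": 0,"jaw": 0.8},
    {"tx": -0.004,"ty": 0.0015,"tz": 0.162,"rx": -0.002,"ry": -0.008,"rz": 0,"jaw": 0.7},
    {"tx": -0.004,"ty": 0.0015,"tz": 0.162,"rx": -0.002,"ry": -0.008,"rz": 0,"jaw": 0.65},
    {"tx": -0.004,"ty": 0.0015,"tz": 0.162,"rx": -0.002,"ry": -0.008,"rz": 0,"jaw": 0.6},
    {"tx": -0.004,"ty": 0.0015,"tz": 0.162,"rx": -0.002,"ry": -0.008,"rz": 0,"jaw": 0.6},
    {"tx": -0.004,"ty": 0.0015,"tz": 0.162,"rx": -0.002,"ry": -0.008,"rz": 0,"jaw": 0.6},
    {"tx": -0.004,"ty": 0.0015,"tz": 0.162,"rx": -0.002,"ry": -0.008,"rz": 0,"jaw": 0.6},
  ],
  grip_force=30,
)

```text
time: 9.43
position: [0.4913, -0.2415, 0.0261]
tool_rot: [-0.358, 3.12, -0.001]
ft_force: [-0.2, 0.3, 5.7]
grip_width: 0.605
```

Run:
```python
from h import *
w=get_image('wrist');cv2.imwrite('pics/w4.png',w[:,:,::-1])
shift([.491,-.2415,.026],103.1)
```

```text
t 9.475 TCP [ 0.4913 -0.2415  0.0261] yaw_y 103.08 tilt [ 0.0007 -0.0002] w 52.4 F [-0.7  1.   5. ]
shift [0.0003 0.     0.0001] turn [-0.0004  0.0006 -0.0003]
```

View pics/w4.png

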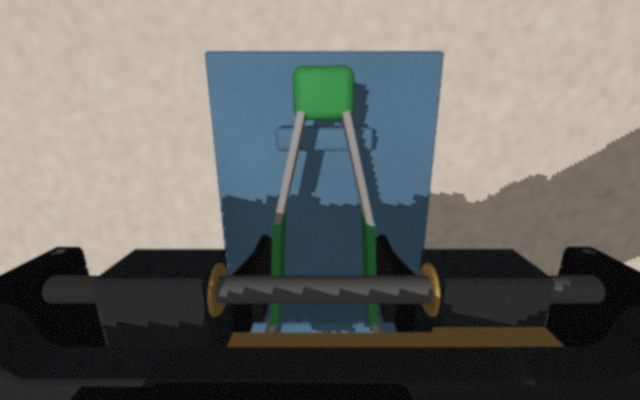

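The pads are held at 52.4 mm and the tongs sit symmetric, with the pivot at (323,92). Lift and check.

>>> carry_out(
  commands=[
    {"tx": 0,"ty": 0,"tz": -0.01,"rx": 0,"ry": 0,"rz": 0,"jaw": 0.6},
    {"tx": 0,"ty": 0,"tz": -0.025,"rx": 0,"ry": 0,"rz": 0,"jaw": 0.6},
    {"tx": 0,"ty": 0,"tz": -0.045,"rx": 0,"ry": 0,"rz": 0,"jaw": 0.6},
    {"tx": 0,"ty": 0,"tz": -0.065,"rx": 0,"ry": 0,"rz": 0,"jaw": 0.6},
    {"tx": 0,"ty": 0,"tz": -0.085,"rx": 0,"ry": 0,"rz": 0,"jaw": 0.6},
    {"tx": 0,"ty": 0,"tz": -0.1,"rx": 0,"ry": 0,"rz": 0,"jaw": 0.6},
    {"tx": 0,"ty": 0,"tz": -0.1,"rx": 0,"ry": 0,"rz": 0,"jaw": 0.6},
  ],
)

```text
time: 10.35
position: [0.4914, -0.2417, 0.1269]
tool_rot: [-0.357, 3.119, -0.001]
ft_force: [-0.2, 0.8, -1.2]
grip_width: 0.602
```

Run:
```python
from h import *
shift([.491,-.2415,.126],103.1)
w=get_image('wrist');cv2.imwrite('pics/w5.png',w[:,:,::-1])
s=get_image('side');cv2.imwrite('pics/s5.png',s[:,:,::-1]);cv2.imwrite('pics/s5z.png',cv2.resize(s[165:325,250:430,::-1],None,fx=3.7,fy=3.7,interpolation=cv2.INTER_CUBIC))
```

```text
t 10.35 TCP [ 0.4914 -0.2417  0.1269] yaw_y 103.07 tilt [ 0.002  -0.0005] w 52.3 F [-0.2  0.8 -1.2]
shift [0.0004 0.0003 0.0009] turn [-0.001   0.0018 -0.0004]
```

View pics/w5.png

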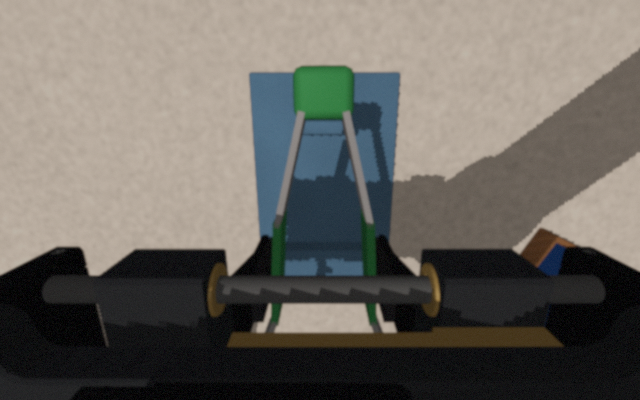

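View pics/s5z.png

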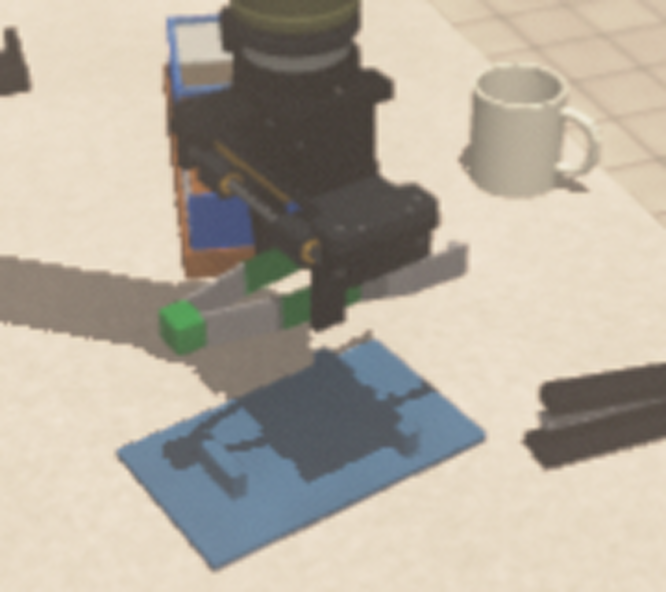

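The tongs are held rigidly and clear of the rest. Next I'll refine the roll position from the stored side and top pictures.

Run:
```python
import cv2
s=cv2.imread("pics/s3.png");cv2.imwrite("pics/s3z.png",cv2.resize(s[170:245,285:360],None,fx=8,fy=8,interpolation=cv2.INTER_CUBIC))
t=cv2.imread("pics/t3.png");cv2.imwrite("pics/t3zz.png",cv2.convertScaleAbs(cv2.resize(t[165:230,270:345],None,fx=8,fy=8,interpolation=cv2.INTER_CUBIC),alpha=1.6))
```

View pics/s3z.png

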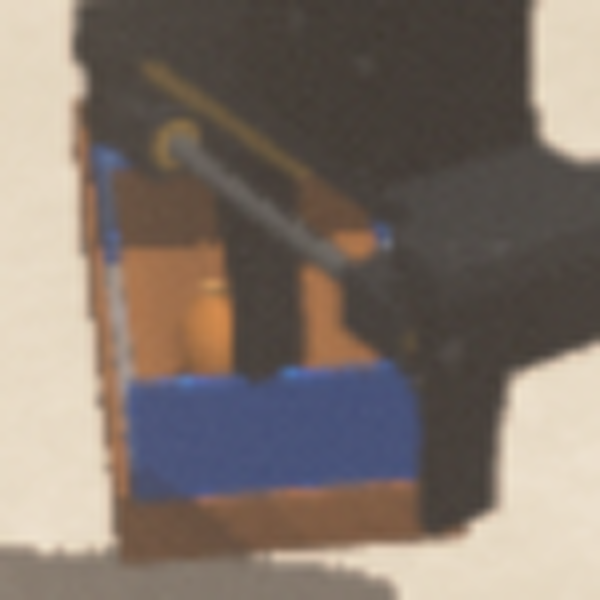

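View pics/t3zz.png

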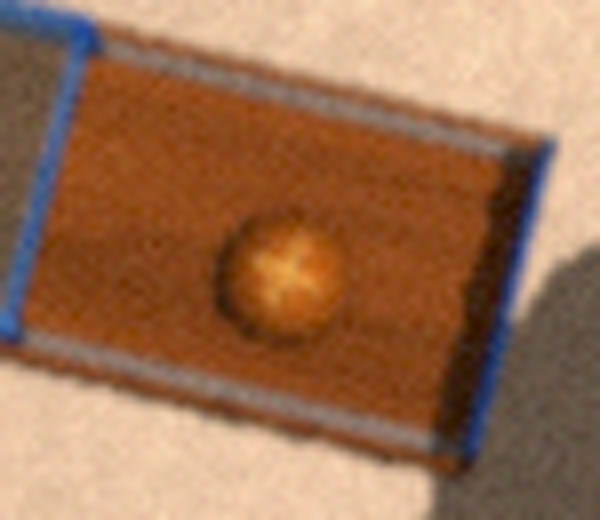

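Run:
```python
from h import *
c=camera_info("top");cs=camera_info("side")
print(plane(c,[305.3,198.9],.066),plane(c,[304.8,199.3],.043))
im=cv2.imread("pics/t3.png");hsv=cv2.cvtColor(im,cv2.COLOR_BGR2HSV)
blk=(hsv[:,:,2]<35).astype(np.uint8);k=np.zeros_like(blk);k[170:190,242:262]=blk[170:190,242:262]
y,x=np.nonzero(k);print(len(x),plane(c,[x.mean(),y.mean()],.117))
# side view: roll in first picture through hood and s5
for p in ([.546,.0415,.066],[.546,.0415,.047]): print(proj(cs,p))
```

```text
[[0.54510771 0.04377766 0.066     ]] [[0.54591158 0.04560604 0.043     ]]
88 [[0.59277113 0.19635754 0.117     ]]
[[314.94784887 206.98069917]]
[[315.13117191 212.32229944]]
```

Run:
```python
from h import *
shift([.545,.044,.20],76.4)
```

```text
t 10.45 TCP [ 0.4904 -0.2411  0.1252] yaw_y 103.08 tilt [-0.0011  0.0002] w 52.2 F [ 0.2  1.3 -1.6]
shift [-0.1177  0.2654 -0.0748] turn [ 2.000e-04 -1.100e-03  4.656e-01]
```

>>> carry_out(
  commands=[
    {"tx": -0.005,"ty": 0.01,"tz": -0.02,"rx": 0,"ry": 0,"rz": 0.02,"jaw": 0.6},
    {"tx": -0.018,"ty": 0.04,"tz": -0.045,"rx": 0,"ry": 0,"rz": 0.08,"jaw": 0.6},
    {"tx": -0.035,"ty": 0.08,"tz": -0.065,"rx": 0,"ry": 0,"rz": 0.15,"jaw": 0.6},
    {"tx": -0.053,"ty": 0.12,"tz": -0.075,"rx": 0,"ry": 0,"rz": 0.22,"jaw": 0.6},
    {"tx": -0.071,"ty": 0.16,"tz": -0.075,"rx": 0,"ry": 0,"rz": 0.29,"jaw": 0.6},
    {"tx": -0.089,"ty": 0.2,"tz": -0.075,"rx": 0,"ry": 0,"rz": 0.36,"jaw": 0.6},
    {"tx": -0.105,"ty": 0.237,"tz": -0.075,"rx": 0,"ry": 0,"rz": 0.42,"jaw": 0.6},
    {"tx": -0.114,"ty": 0.258,"tz": -0.075,"rx": 0,"ry": 0,"rz": 0.455,"jaw": 0.6},
    {"tx": -0.118,"ty": 0.265,"tz": -0.075,"rx": 0,"ry": 0,"rz": 0.466,"jaw": 0.6},
    {"tx": -0.118,"ty": 0.265,"tz": -0.075,"rx": 0,"ry": 0,"rz": 0.466,"jaw": 0.6},
    {"tx": -0.118,"ty": 0.265,"tz": -0.075,"rx": 0,"ry": 0,"rz": 0.466,"jaw": 0.6},
    {"tx": -0.118,"ty": 0.265,"tz": -0.075,"rx": 0,"ry": 0,"rz": 0.466,"jaw": 0.6},
  ],
)

```text
time: 11.95
position: [0.5457, 0.0421, 0.2005]
tool_rot: [-0.375, -3.119, 0.001]
ft_force: [-0.8, -0.3, -0.9]
grip_width: 0.603
```

Run:
```python
from h import *
get_image('top')
shift([.545,.044,.20],76.4)
cw=camera_info('wrist')
w=get_image('wrist');cv2.imwrite('pics/w6.png',w[:,:,::-1])
print(proj(cw,[[.5455,.044,.066],[.5455,.044,.046]]))
np.savez("cw6.npz",**{k:np.array(v) for k,v in cw.items()})
```

```text
t 12.0 TCP [0.5457 0.0424 0.2006] yaw_y 76.29 tilt [-0.0004 -0.0001] w 52.0 F [-0.1 -0.4 -1.1]
shift [0.001  0.0014 0.0006] turn [-0.0002 -0.0004 -0.002 ]
[[324.21894067 192.35423013]
 [324.15001238 187.53233711]]
```

View pics/w6.png

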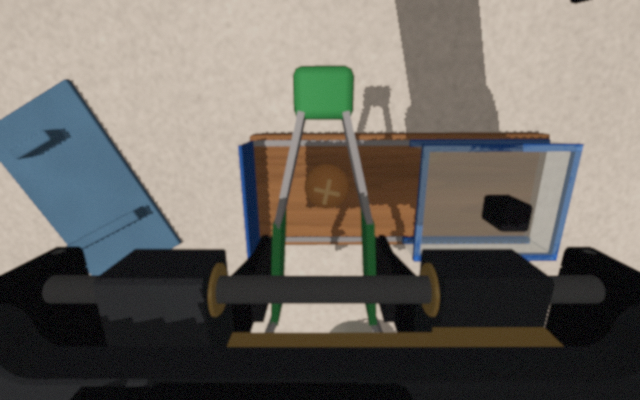

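Run:
```python
from h import *
w=cv2.imread("pics/w6.png");cv2.imwrite("pics/w6z.png",cv2.convertScaleAbs(cv2.resize(w[130:260,240:400],None,fx=4.5,fy=4.5,interpolation=cv2.INTER_CUBIC),alpha=1.5))
cw=dict(np.load("cw6.npz"));cw["k1"]=float(cw["k1"])
print(plane(cw,[328,190],.066))
```

```text
[[0.54402956 0.04824336 0.066     ]]
```

View pics/w6z.png

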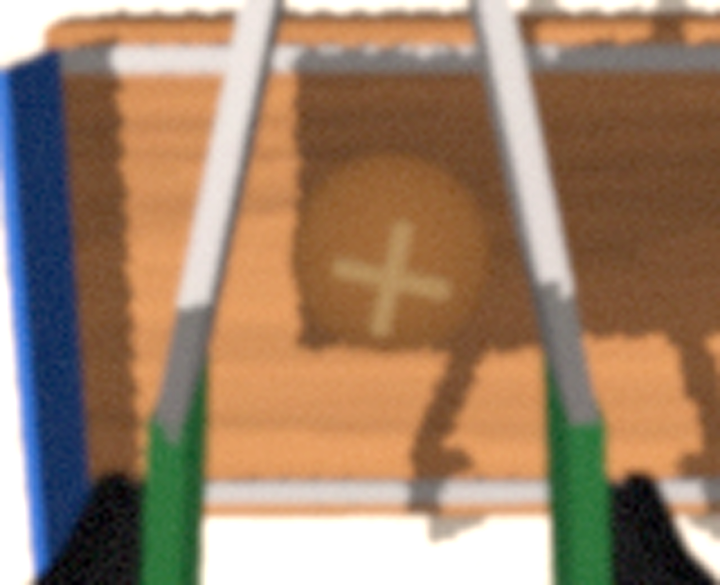

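Run:
```python
from h import *
cw=dict(np.load("cw6.npz"));cw["k1"]=float(cw["k1"])
print(plane(cw,[326.8,191.5],.066),plane(cw,[327,185.5],.042))
shift([.467,.0655,.11],76.4)
```

```text
[[0.54525183 0.04671739 0.066     ]] [[0.54500813 0.04728643 0.042     ]]
t 12.05 TCP [0.5457 0.0427 0.2006] yaw_y 76.31 tilt [-0.0004 -0.0001] w 52.5 F [ 0.1 -0.7 -0.1]
shift [0.0818 0.0036 0.0906] turn [-0.0002 -0.0004 -0.0016]
```

>>> carry_out(
  commands=[
    {"tx": 0.02,"ty": 0.001,"tz": 0.0,"rx": 0,"ry": 0,"rz": 0,"jaw": 0.6},
    {"tx": 0.045,"ty": 0.002,"tz": 0.01,"rx": 0,"ry": 0,"rz": 0,"jaw": 0.6},
    {"tx": 0.07,"ty": 0.003,"tz": 0.035,"rx": 0,"ry": 0,"rz": 0,"jaw": 0.6},
    {"tx": 0.082,"ty": 0.004,"tz": 0.065,"rx": 0,"ry": 0,"rz": 0,"jaw": 0.6},
    {"tx": 0.082,"ty": 0.004,"tz": 0.085,"rx": 0,"ry": 0,"rz": 0,"jaw": 0.6},
    {"tx": 0.082,"ty": 0.004,"tz": 0.09,"rx": 0,"ry": 0,"rz": 0,"jaw": 0.6},
    {"tx": 0.082,"ty": 0.004,"tz": 0.09,"rx": 0,"ry": 0,"rz": 0,"jaw": 0.6},
    {"tx": 0.082,"ty": 0.004,"tz": 0.09,"rx": 0,"ry": 0,"rz": 0,"jaw": 0.6},
  ],
)

```text
time: 13.05
position: [0.4678, 0.0667, 0.1115]
tool_rot: [0.373, 3.118, 0.001]
ft_force: [0.3, -0.6, -1.5]
grip_width: 0.603
```

Run:
```python
from h import *
s=get_image('side')[:,:,::-1];t=get_image('top')[:,:,::-1];w=get_image('wrist')[:,:,::-1]
shift([.467,.0655,.029],76.4)
cv2.imwrite('pics/s7.png',s);cv2.imwrite('pics/t7.png',t);cv2.imwrite('pics/w7.png',w)
cv2.imwrite('pics/s7z.png',cv2.resize(s[140:260,250:400],None,fx=5,fy=5,interpolation=cv2.INTER_CUBIC))
cv2.imwrite('pics/t7z.png',cv2.convertScaleAbs(cv2.resize(t[155:265,240:370],None,fx=5,fy=5,interpolation=cv2.INTER_CUBIC),alpha=1.7))
```

```text
t 13.2 TCP [0.4675 0.0667 0.1111] yaw_y 76.37 tilt [0.0006 0.0002] w 52.7 F [-0.1  0.3 -1.2]
shift [ 0.0002 -0.0013  0.0821] turn [ 0.0004  0.0005 -0.0005]
```

View pics/s7z.png

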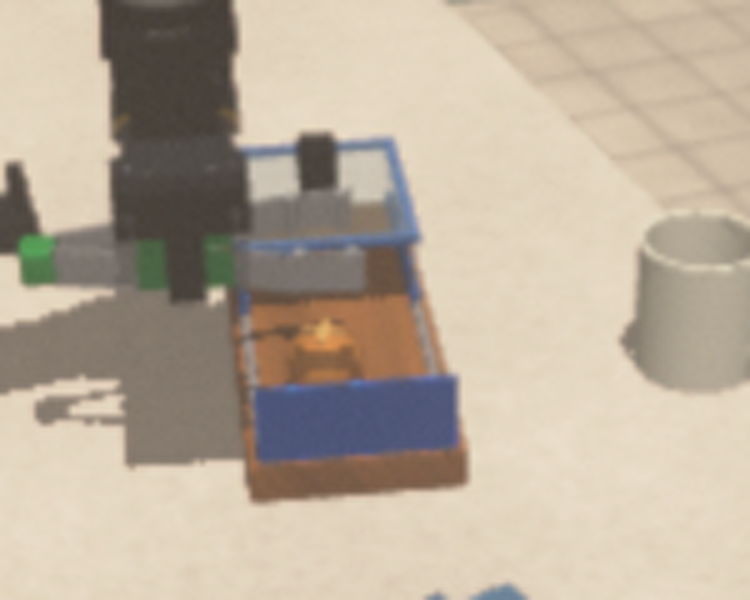

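View pics/t7z.png

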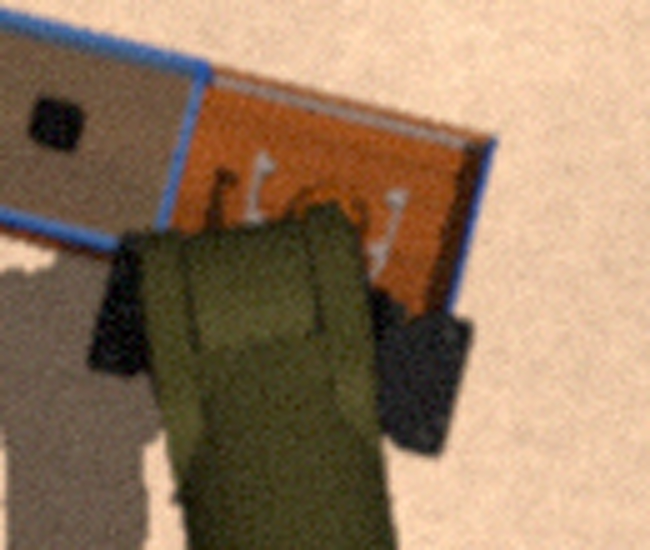

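The tongs are level and straddle the roll. The jaw tips are at (262,165) and (397,197) in the zoom, about 2 mm towards +y, so I'll correct that while descending.

>>> carry_out(
  commands=[
    {"tx": 0,"ty": -0.002,"tz": 0.01,"rx": 0,"ry": 0,"rz": 0,"jaw": 0.6},
    {"tx": 0,"ty": -0.002,"tz": 0.025,"rx": 0,"ry": 0,"rz": 0,"jaw": 0.6},
    {"tx": 0,"ty": -0.002,"tz": 0.04,"rx": 0,"ry": 0,"rz": 0,"jaw": 0.6},
    {"tx": 0,"ty": -0.002,"tz": 0.055,"rx": 0,"ry": 0,"rz": 0,"jaw": 0.6},
    {"tx": 0,"ty": -0.002,"tz": 0.068,"rx": 0,"ry": 0,"rz": 0,"jaw": 0.6},
    {"tx": 0,"ty": -0.002,"tz": 0.077,"rx": 0,"ry": 0,"rz": 0,"jaw": 0.6},
    {"tx": 0,"ty": -0.002,"tz": 0.081,"rx": 0,"ry": 0,"rz": 0,"jaw": 0.6},
    {"tx": 0,"ty": -0.002,"tz": 0.081,"rx": 0,"ry": 0,"rz": 0,"jaw": 0.6},
    {"tx": 0,"ty": -0.002,"tz": 0.081,"rx": 0,"ry": 0,"rz": 0,"jaw": 0.6},
  ],
)

```text
time: 14.32
position: [0.4669, 0.0648, 0.03]
tool_rot: [0.373, 3.119, 0.0]
ft_force: [0.3, -0.1, -0.7]
grip_width: 0.601
```

Run:
```python
from h import *
s=get_image('side')[:,:,::-1];t=get_image('top')[:,:,::-1]
shift([.467,.0655,.029],76.4)
cv2.imwrite('pics/s8.png',s);cv2.imwrite('pics/t8.png',t)
cv2.imwrite('pics/s8z.png',cv2.resize(s[140:260,250:400],None,fx=5,fy=5,interpolation=cv2.INTER_CUBIC))
cv2.imwrite('pics/t8z.png',cv2.convertScaleAbs(cv2.resize(t[155:265,240:370],None,fx=5,fy=5,interpolation=cv2.INTER_CUBIC),alpha=1.7))
```

```text
t 14.425 TCP [0.4668 0.0648 0.03  ] yaw_y 76.38 tilt [0.0004 0.0003] w 52.5 F [ 0.9  0.  -0.6]
shift [-0.      0.0007  0.001 ] turn [ 0.0004  0.0003 -0.0004]
```

View pics/s8z.png

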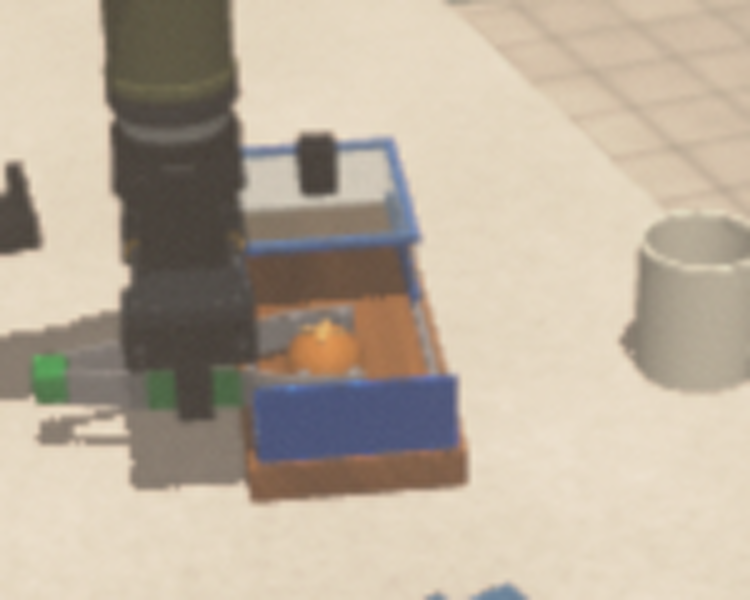

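View pics/t8z.png

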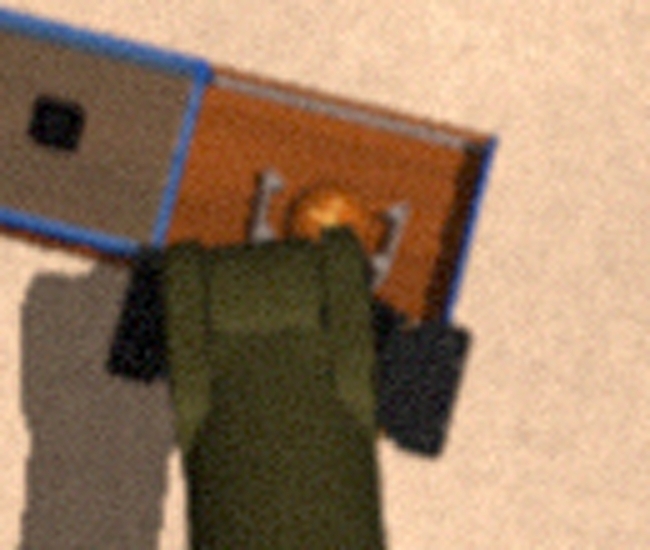

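The roll sits between the jaws: ribs at (272,182) and (400,212) in the zoom, roll centre near (325,218). I'll nudge 1.5 mm forward and close gradually.

>>> carry_out(
  commands=[
    {"tx": -0.0015,"ty": 0,"tz": 0.0005,"rx": 0,"ry": 0,"rz": 0,"jaw": 0.6},
    {"tx": -0.0015,"ty": 0,"tz": 0.0005,"rx": 0,"ry": 0,"rz": 0,"jaw": 0.57},
    {"tx": -0.0015,"ty": 0,"tz": 0.0005,"rx": 0,"ry": 0,"rz": 0,"jaw": 0.54},
    {"tx": -0.0015,"ty": 0,"tz": 0.0005,"rx": 0,"ry": 0,"rz": 0,"jaw": 0.51},
    {"tx": -0.0015,"ty": 0,"tz": 0.0005,"rx": 0,"ry": 0,"rz": 0,"jaw": 0.48},
    {"tx": -0.0015,"ty": 0,"tz": 0.0005,"rx": 0,"ry": 0,"rz": 0,"jaw": 0.45},
    {"tx": -0.0015,"ty": 0,"tz": 0.0005,"rx": 0,"ry": 0,"rz": 0,"jaw": 0.4},
    {"tx": -0.0015,"ty": 0,"tz": 0.0005,"rx": 0,"ry": 0,"rz": 0,"jaw": 0.35},
    {"tx": -0.0015,"ty": 0,"tz": 0.0005,"rx": 0,"ry": 0,"rz": 0,"jaw": 0.35},
    {"tx": -0.0015,"ty": 0,"tz": 0.0005,"rx": 0,"ry": 0,"rz": 0,"jaw": 0.35},
    {"tx": -0.0015,"ty": 0,"tz": 0.0005,"rx": 0,"ry": 0,"rz": 0,"jaw": 0.35},
  ],
  grip_force=30,
)

```text
time: 15.8
position: [0.4679, 0.0642, 0.029]
tool_rot: [-0.373, -3.119, 0.0]
ft_force: [-1.1, -0.2, 0.3]
grip_width: 0.446
```

Run:
```python
from h import *
s=get_image('side')[:,:,::-1];t=get_image('top')[:,:,::-1]
shift([.467,.0655,.029],76.4)
cv2.imwrite('pics/s9z.png',cv2.resize(s[140:260,250:400],None,fx=5,fy=5,interpolation=cv2.INTER_CUBIC))
cv2.imwrite('pics/t9z.png',cv2.convertScaleAbs(cv2.resize(t[155:265,240:370],None,fx=5,fy=5,interpolation=cv2.INTER_CUBIC),alpha=1.7))
```

```text
t 15.9 TCP [0.4679 0.0643 0.029 ] yaw_y 76.37 tilt [-0.0005 -0.0002] w 38.7 F [ 0.1  0.7 -0. ]
shift [ 0.0012  0.001  -0.    ] turn [-0.0003 -0.0004 -0.0005]
```

View pics/t9z.png

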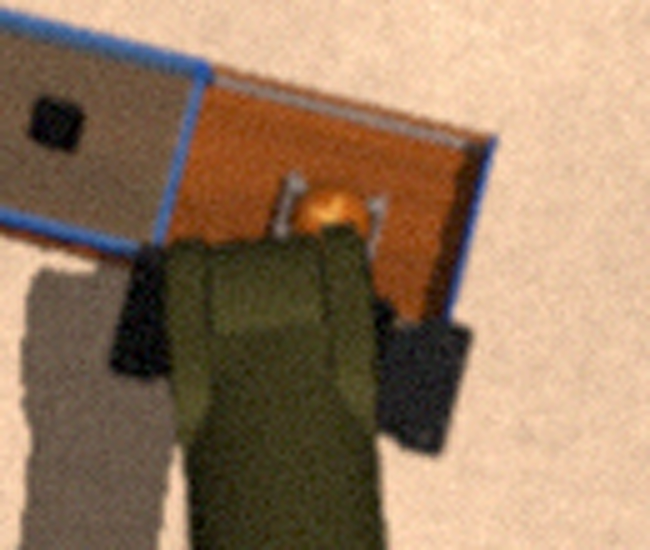

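View pics/s9z.png

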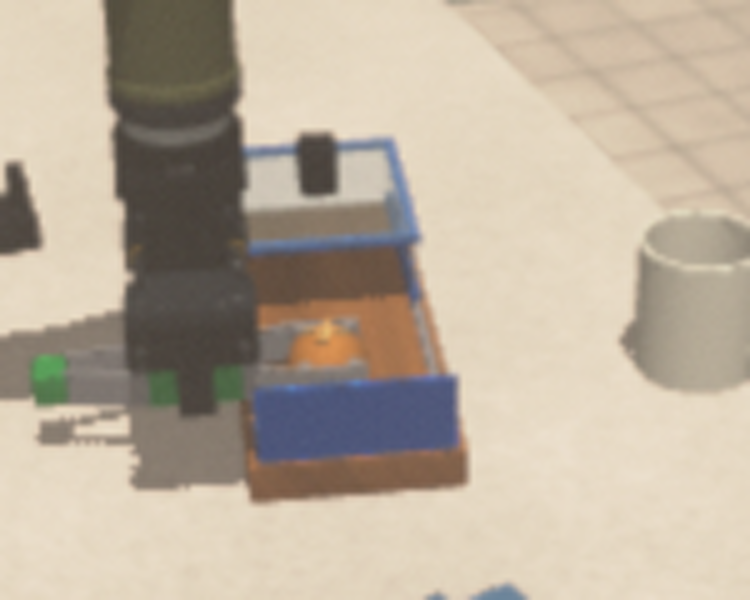

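The pads measure 38.7 mm, as expected on the roll. Lift straight up gently.

>>> carry_out(
  commands=[
    {"tx": 0,"ty": 0,"tz": -0.004,"rx": 0,"ry": 0,"rz": 0,"jaw": 0.35},
    {"tx": 0,"ty": 0,"tz": -0.012,"rx": 0,"ry": 0,"rz": 0,"jaw": 0.35},
    {"tx": 0,"ty": 0,"tz": -0.022,"rx": 0,"ry": 0,"rz": 0,"jaw": 0.35},
    {"tx": 0,"ty": 0,"tz": -0.034,"rx": 0,"ry": 0,"rz": 0,"jaw": 0.35},
    {"tx": 0,"ty": 0,"tz": -0.046,"rx": 0,"ry": 0,"rz": 0,"jaw": 0.35},
    {"tx": 0,"ty": 0,"tz": -0.058,"rx": 0,"ry": 0,"rz": 0,"jaw": 0.35},
    {"tx": 0,"ty": 0,"tz": -0.07,"rx": 0,"ry": 0,"rz": 0,"jaw": 0.35},
    {"tx": 0,"ty": 0,"tz": -0.08,"rx": 0,"ry": 0,"rz": 0,"jaw": 0.35},
    {"tx": 0,"ty": 0,"tz": -0.087,"rx": 0,"ry": 0,"rz": 0,"jaw": 0.35},
    {"tx": 0,"ty": 0,"tz": -0.09,"rx": 0,"ry": 0,"rz": 0,"jaw": 0.35},
    {"tx": 0,"ty": 0,"tz": -0.09,"rx": 0,"ry": 0,"rz": 0,"jaw": 0.35},
    {"tx": 0,"ty": 0,"tz": -0.09,"rx": 0,"ry": 0,"rz": 0,"jaw": 0.35},
  ],
)

```text
time: 17.4
position: [0.4676, 0.0643, 0.1186]
tool_rot: [-0.373, -3.118, 0.001]
ft_force: [0.5, 0.4, -1.8]
grip_width: 0.445
```

Run:
```python
from h import *
s=get_image('side')[:,:,::-1];t=get_image('top')[:,:,::-1]
shift([.467,.0655,.119],76.4)
cv2.imwrite('pics/s10.png',s);cv2.imwrite('pics/t10.png',t)
cv2.imwrite('pics/s10z.png',cv2.resize(s[130:250,250:400],None,fx=5,fy=5,interpolation=cv2.INTER_CUBIC))
cv2.imwrite('pics/t10z.png',cv2.convertScaleAbs(cv2.resize(t[155:265,240:370],None,fx=5,fy=5,interpolation=cv2.INTER_CUBIC),alpha=1.7))
```

```text
t 17.5 TCP [0.4676 0.0643 0.1186] yaw_y 76.38 tilt [-0.0013 -0.0004] w 38.2 F [ 0.7 -0.6 -1.2]
shift [ 0.0009  0.001  -0.0004] turn [-0.0007 -0.0012 -0.0004]
```

View pics/s10z.png

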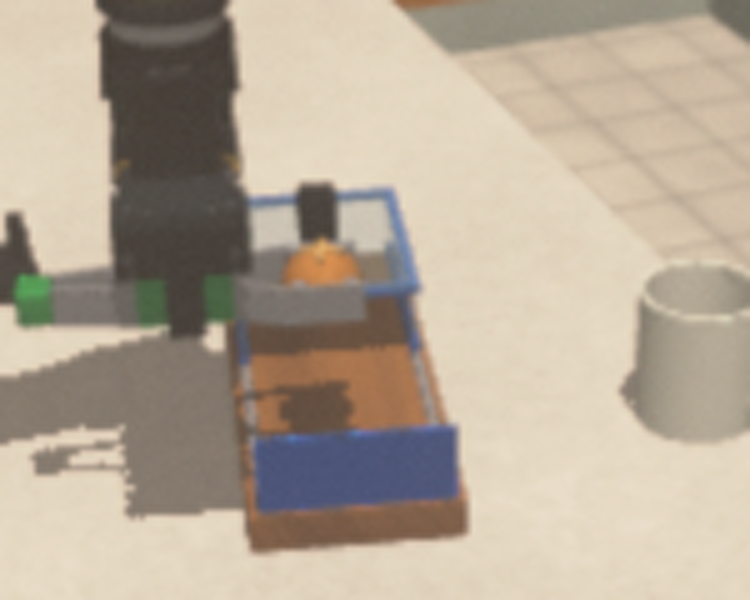

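View pics/t10z.png

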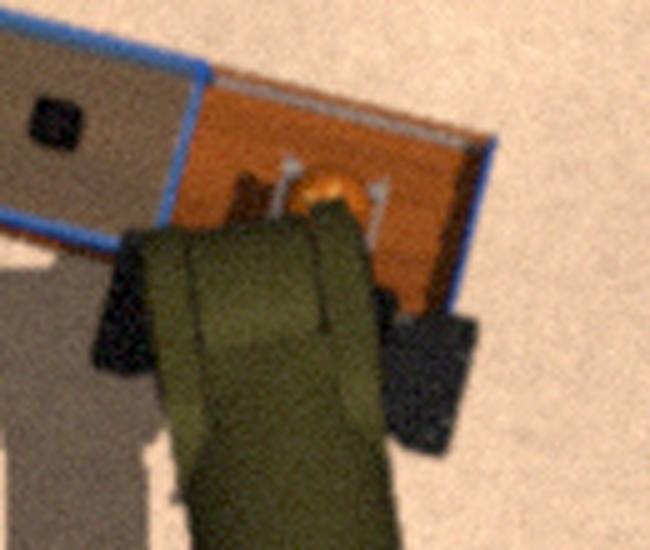

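The roll hangs in the tongs, with its cross at (320,250) in the side zoom and its shadow on the tray below. I'll raise it a bit more for margin and settle.

>>> carry_out(
  commands=[
    {"tx": 0,"ty": 0,"tz": -0.004,"rx": 0,"ry": 0,"rz": 0,"jaw": 0.35},
    {"tx": 0,"ty": 0,"tz": -0.01,"rx": 0,"ry": 0,"rz": 0,"jaw": 0.35},
    {"tx": 0,"ty": 0,"tz": -0.016,"rx": 0,"ry": 0,"rz": 0,"jaw": 0.35},
    {"tx": 0,"ty": 0,"tz": -0.02,"rx": 0,"ry": 0,"rz": 0,"jaw": 0.35},
    {"tx": 0,"ty": 0,"tz": -0.02,"rx": 0,"ry": 0,"rz": 0,"jaw": 0.35},
    {"tx": 0,"ty": 0,"tz": -0.02,"rx": 0,"ry": 0,"rz": 0,"jaw": 0.35},
    {"tx": 0,"ty": 0,"tz": -0.02,"rx": 0,"ry": 0,"rz": 0,"jaw": 0.35},
    {"tx": 0,"ty": 0,"tz": -0.02,"rx": 0,"ry": 0,"rz": 0,"jaw": 0.35},
    {"tx": 0,"ty": 0,"tz": -0.02,"rx": 0,"ry": 0,"rz": 0,"jaw": 0.35},
    {"tx": 0,"ty": 0,"tz": -0.02,"rx": 0,"ry": 0,"rz": 0,"jaw": 0.35},
  ],
)

```text
time: 18.75
position: [0.4679, 0.0643, 0.1389]
tool_rot: [-0.373, -3.119, 0.0]
ft_force: [-0.0, 0.4, -1.1]
grip_width: 0.448
```

Run:
```python
from h import *
c=camera_info("top");cs=camera_info("side")
print("before last lift: cross",tri(c,[305.2,193.7],cs,[313.8,180]))
s=get_image('side')[:,:,::-1];t=get_image('top')[:,:,::-1]
shift([.467,.0655,.139],76.4);print(abs(ctrl.get_state()["qd"]).max())
cv2.imwrite('pics/s11z.png',cv2.resize(s[100:300,200:460],None,fx=3,fy=3,interpolation=cv2.INTER_CUBIC))
t0=cv2.imread("pics/top0.png").astype(int)
for n,(x0,y0,x1,y1) in dict(mug=(290,95,340,135),stap=(408,120,438,180),tape=(183,232,215,290)).items():
    print(n,np.abs(t[y0:y1,x0:x1].astype(int)-t0[y0:y1,x0:x1]).mean())
hsv=cv2.cvtColor(np.ascontiguousarray(t),cv2.COLOR_BGR2HSV);blk=(hsv[:,:,2]<35).astype(np.uint8);y,x=np.nonzero(blk[170:190,242:262]);print("block",plane(c,[x.mean()+242,y.mean()+170],.117))
```

```text
before last lift: cross (array([0.5487283 , 0.04346918, 0.15677115]), np.float64(0.005328408733609251))
t 18.85 TCP [0.4679 0.0644 0.139 ] yaw_y 76.38 tilt [-0.0005 -0.0001] w 38.7 F [ 0.2  0.7 -1. ]
shift [ 0.0012  0.0009 -0.    ] turn [-0.0003 -0.0005 -0.0004]
0.000880649516096173
mug 8.607166666666666
stap 7.861481481481482
tape 7.706716954022989
block [[0.59266793 0.19611461 0.117     ]]
```

View pics/s11z.png

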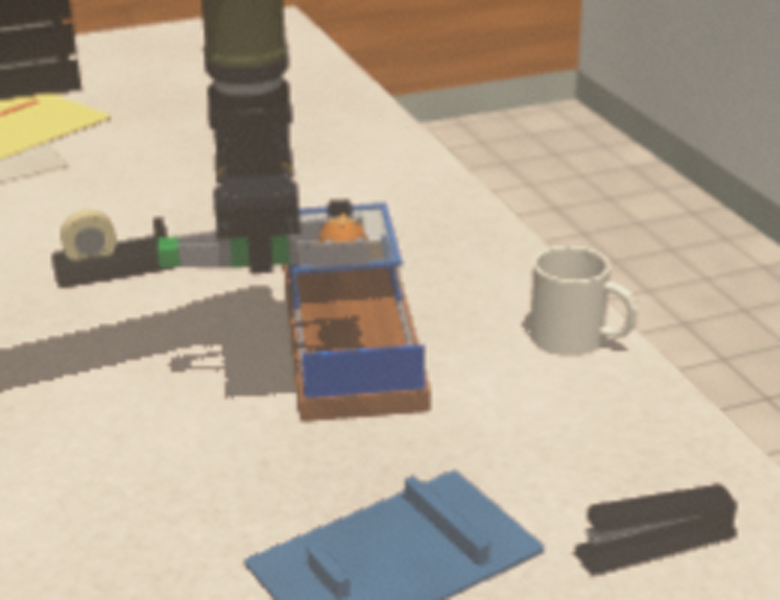

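The roll centre is now about 0.157 m up, the bystanders have not moved and the arm is still. Handing in.

```bash
python3 -c "
from bench import ctrl
print(ctrl.close_job())"
```

```text
the job is handed in; nothing more can be done
None
```

I finished the task and handed it in at about 19 s of the 58 s allowed, with the roll still held up in the tongs. The hand-in gave no verdict, so these are my own last checks:

- **Hood:** I slid it open until a further push of about 21 N no longer moved it. In the last picture the grip block is where it stood after I let go.
- **Tongs:** I lifted them clear of the rest at 52 mm over the pads, carried them to the near side of the case and closed them on the roll. The pads then measured 38.7 mm against the expected 39 mm.
- **Roll:** Its centre is about 157 mm above the counter. I got this by crossing the side and top views before the last 20 mm lift; those two rays missed each other by 5 mm.
- **Stillness and contact:** The fastest joint speed was below 0.001 rad/s. Nothing in the pictures shows the robot touching the roll, but I have no direct reading of that contact.
- **Bystanders:** The mug, stapler and tape dispenser look unmoved in the first and last top views, with picture differences at a uniform noise level.

**Disagreement:** the top camera put the grip block about 5 mm lower in y than the gripper did. I therefore used the wrist camera for the roll, and its reading was about 3 mm further in y than the top view's.

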